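Reference and film reading on a sliding reflectance stage

ROBOT

A 7-joint arm with a two-finger parallel gripper is mounted at the origin on a cart in front of the work surface, level with it; the furniture and walls round the work are solid. World frame = base frame: x ahead of the robot, y to its left, z up, the work surface at z = 0. Lengths are in mm, angles in rad, forces in N, time in s.
With the tool pointing down it reaches from about 425 to 925 mm from the base axis. Payload 6.8 kg.
Tool frame: the origin (TCP) lies midway between the tips of the shut fingers; the grasp point (between the pads) lies bot.grasp_offset behind it (bot.grasp_offset is the distance from the TCP to the grasp point, in mm); z points along the fingers, y is the direction in which the jaws open and shut (so a half turn about z gives the same grasp; the last joint's range is limited). The gripper opens to 85 mm and grips with 20 to 120 N. Pads are 22 mm wide; open, the fingers measure 114 mm over their backs; the gripper's body (76 mm by 85 mm) begins 54 mm behind the grasp point. The pads swing forward as they close: fully open they stand 13 mm farther back than shut.
Start: joints at [1.056, 0.477, 0.022, 1.555, -0.011, 1.109, -0.083], TCP at [267.089, -619.928, 231.308] pointing down, gripper open.
Joint ranges: [-2.96, 2.96], [-0.34, 2.1], [-1.41, 1.46], [0.24, 2.44], [-1.37, 4.51], [0.17, 1.92], [-2.96, 2.96]. Speed limits (rad/s): [2.39, 2.39, 3.14, 3.14, 3.14, 3.14, 3.14].

INTERFACE

Orientations are given as a unit quaternion [w, x, y, z].
In Python, from plant import status, optics, ticket, bot gives the robot as it stands.
- The arm moves only by the tool drive_tool, never from a script. Its argument "motion" is a list of rows, each an object of numbers: "tx", "ty", "tz": the shift along the tool's x, y, z in m; "ax", "ay", "az": the turn, a rotation vector about the tool's x, y, z in rad. In form: [{"tx": .., "ty": .., "tz": .., "ax": .., "ay": .., "az": ..}, ...]. A call has 1 to 8 rows; each row shifts and turns the pose as measured when the row begins, along the tool's axes as they then stand; what a row does not reach is not made up. A row lasts 1/12 s, in which the tool goes at most 41.7 mm and 7.16 degrees, less where a joint would pass 70% of its speed; a pose out of reach is approached as far as the arm can. A call with a gripper value outside its range is refused whole. "gripper" is the opening in per cent of the stroke, from 0 (shut) to 100 (fully open), set as the call begins (left out, the last holds). The fingers move at their own pace and stop on an object; "newtons" is the grip in N (left out, the last holds). Time passes only in rows, so rows that do not move let the fingers close. It gives the time, the measured TCP pose, the force and the opening at its end, in the units of the state.
- status.sense(): the state, without advancing time (a new reading comes with each control period).
- optics.snapshot(name): name is "side" or "top" or "wrist"; returns a dict with "pixels" (400x640x3 uint8, red, green, blue), "K" (3x3 intrinsics, pixels), "R" (3x3) and "t" (3): a world point X has camera coordinates R X + t; the wrist camera has in their place "tool_from_camera" (4x4, takes a point from camera to tool coordinates, whose origin is the TCP and whose axes are the flange's). Camera axes: x right, y down, z forward; pixel columns grow to the right and rows downward; lengths in mm; the calibration is good to about 2 mm. A picture is of the moment at which its call begins: read the wrist's pose just before it. There is no depth.
- ticket.job_done(): hands the job in, once; it reports no verdict.
The state is a dict: "time": time; "joint_pos": joint angles; "dq": joint speeds; "joint_torque": joint torques, N m; "ee_pos": TCP position; "ee_rot": TCP orientation; "ft_force": force on the tool from outside, world axes, zero at the start; "ft_torque": the same for the moment, N m; "gripper_width": finger opening in mm.
Only numpy, scipy, OpenCV 4.12 (cv2) and the standard library are available. Lean on these libraries where they do the work, as an engineer would, in place of code of your own. Each camera call takes 0.05 s, during which the arm holds its last target. There are 200 camera calls.

TASK

Lift the clear dust cover off the chip holder and stand it flat in the empty blue-grey tray. Then push the sliding stage about, with the fingertips in the finger well at its front, for two readings under the fixed probe: first bring the middle of the white reference disc straight below the tip and hold it there for about two seconds, then bring the middle of the violet chip straight below the tip and leave it there. Keep the fingers off the chip holder, let nothing knock against the probe, and leave the vial, the orange box and the tweezers where they are.

Things in the scene. Friction and masses are not known exactly. Their poses are not given: they have to be found in the camera images.
- station: Fixed stage base: black plate 290 x 180 mm, top 14 mm above the desk, with two steel rails. Origin on the desk, 10 mm behind the plate's middle; x runs along the rails, away from the robot towards the probe's post (up to 0.25 rad off world x), y to the left, z up. Post and arm of the probe rise at the back to 108 mm.
- stage_x (a joint): Lower slide, runs along the station's +x (away from the robot), 0 to 0.125 m; 0 is the loading position at the front. It carries the upper slide. It stays where it is left; about 2 N moves it.
- stage_y (a joint): Upper slide, runs along the station's +y (left), -0.040 to 0.040 m; 0 is the middle. It carries the table, the finger well and the chip holder. It stays where it is left; about 1.5 N moves it.
- finger_well (a point): Centre of the floor of the finger well, a pocket in the aluminium block at the front of the upper slide, 86 mm in front of the holder's centre. Inside 44 mm along the station's x by 60 mm along its y, 13.5 mm deep (floor 32.5, rim 46 mm above the desk); block 76 x 106 mm outside. Fingertips lowered into it push the stage any way along both slides. Axes as the station's.
- holder: Black round chip holder, 94 mm across, 10 mm thick, on the upper slide (top 46 mm above the desk); origin at the centre of its underside, z up. Flush in its top, 22 mm from the centre: a white reference disc, across from it a square violet chip, between them a green and an amber chip. Clamped at any angle, it turns only if forced.
- reference_disc (a point): Middle of the white reference disc, 15 mm across, in the holder's top face.
- violet_chip (a point): Middle of the violet film chip, 14 mm square, in the holder's top face, 44 mm from the reference disc across the holder's centre.
- probe: Fixed reflectance probe on a post and arm at the back of the station: a steel pen-shaped head with a blue ring that points straight down. Origin is the station's origin.
- probe_tip (a point): Lower end of the probe's pointed nose, 60 mm behind the station's origin and 4 mm above the top of the holder; it never moves.
- cover: Loose clear round dust cover standing on the chip holder over the chips: 72 mm across, 16 mm high, open below, wall 2.5 mm, 90 g, with a black knob on top. Origin at the centre of its lower rim, z up. With it on, the stage does not pass under the probe.
- cover_knob (a point): Centre of the cover's black knob, 20 mm across, from 19 to 39 mm above the cover's lower rim (the point is 29 mm above it).
- tray: Fixed blue-grey tool tray, empty, 135 mm (its x) by 215 mm (its y) outside and 16 mm high with a floor about 2 mm thick; origin at the centre of its underside, z up.
- vial: Bystander: brown glass vial with a black cap, 22 mm across, 49 mm high, standing on the desk to the left of the station; origin at its foot.
- probe_tips_box: Bystander: closed box with an orange lid, 68 x 68 x 20 mm, on the desk to the left of the station; origin at its foot.
- tweezers: Bystander: black tweezers, 128 mm long, on the desk to the left of the station; origin at their underside.
Things that resemble listed ones, but are neither listed nor needed, are in the scene too. Of the things like the cover, leave any that is green or turquoise; of the rest the smaller one is meant.

How it is judged (in metres and radians):
On the way, in this order (a step that is already met when the one before it is completed fails the run):
1. the cover stands flat in the tray, released (z of cover in the frame of tray below 0.008 m and x of cover in the frame of tray between -0.06 and 0.06 m and y of cover in the frame of tray between -0.1 and 0.1 m and angle between cover's own z axis and vertical below 0.08 rad and contact force between the fingers and cover below 0.1 N), for 0.3 s.
2. the middle of the white reference disc is held within 4 mm of straight below the probe tip for 1.8 s (horizontal distance between probe_tip and reference_disc below 0.004 m), for 1.8 s.
At the end, for the whole second after the job is handed in: The middle of the violet chip lies within 4 mm of the point straight below the probe tip and the stage is at rest; the cover stands upright and flat on the tray's floor (within 0.08 rad), at rest (horizontal distance between probe_tip and violet_chip below 0.004 m and linear speed of holder below 0.005 m/s and z of cover in the frame of tray below 0.008 m and x of cover in the frame of tray between -0.06 and 0.06 m and y of cover in the frame of tray between -0.1 and 0.1 m and angle between cover's own z axis and vertical below 0.08 rad and linear speed of cover below 0.01 m/s); the robot touches nothing.
It fails at once if the probe is touched (more than 1.5 N) (contact force between anything else and probe above 1.5 N).
It fails at once if the fingers touch the chip holder (more than 1 N) (contact force between the fingers and holder above 1 N).
It fails at once if the vial, the orange box or the tweezers are moved by more than 20 mm (distance of any of vial, probe_tips_box, tweezers from where it was at the start of the episode above 0.02 m).
It also fails if it takes over 72 s, if anything falls off the work surface, if the arm or the gripper's body presses on something with over 40 N, if the wrist force passes 120 N, or if a joint passes its speed limit or range.

## Working session

There is one attempt and no reset: what is moved stays moved. The work goes in short steps, Python scripts to look and compute and a tool call to move; the robot and the scene stay as the last step left them, time stands still between calls to the robot, and variables do not carry over. Pictures are saved under pics/ and viewed, about 8 in all and at most 12, crops included, and the job is handed in when it is done.

Besides the shell and the picture viewer there is one more tool, called after "Emit:" in YAML: its name, and indented under it one key for each argument. drive_tool: Moves the arm, as the interface text tells. Its arguments: {"type":"object","properties":{"motion":{"type":"array","items":{"type":"object","properties":{"tx":{"type":"number"},"ty":{"type":"number"},"tz":{"type":"number"},"ax":{"type":"number"},"ay":{"type":"number"},"az":{"type":"number"}}}},"gripper":{"type":"number"},"newtons":{"type":"number"}},"required":["motion"]}

```bash
mkdir -p pics; ls; python3 - <<'E'
from plant import status, optics, ticket, bot
import cv2,pickle
s=status.sense();print(s['time'],s['ee_pos'],s['ee_rot'],s['gripper_width'],s['ft_force'],bot.grasp_offset)
for n in('top','side'):
    d=optics.snapshot(n);pickle.dump(d,open(f'{n}0.pkl','wb'));cv2.imwrite(f'pics/{n}0.png',d['pixels'][:,:,::-1]);print(n,d['K'],d['R'],d['t'])
E
```

```text
pics
0.0 [ 266.85984471 -619.37506276  230.34579926] [-8.65508724e-04  9.79377703e-01  2.02035907e-01 -2.40543060e-04] 85.37820250417923 [ 0.07749309 -0.34482651 -0.05099522] 18.700000000000003
top [[429.09289076   0.         320.05150515]
 [  0.         429.09289076 203.41082513]
 [  0.           0.           1.        ]] [[-4.70698874e-02 -9.98891367e-01 -6.80294419e-04]
 [-9.75901010e-01  4.61317882e-02 -2.13281682e-01]
 [ 2.13076614e-01 -9.37524475e-03 -9.76990512e-01]] [  66.23808655  533.94932691 1220.69081571]
side [[382.12038716   0.         322.1292329 ]
 [  0.         382.12038716 205.26031752]
 [  0.           0.           1.        ]] [[ 0.99910768  0.04177016 -0.00625239]
 [ 0.02029294 -0.60458254 -0.79628397]
 [-0.03704099  0.79544655 -0.6048907 ]] [-530.36501619   78.16826368 1106.24960739]
```

View pics/top0.png

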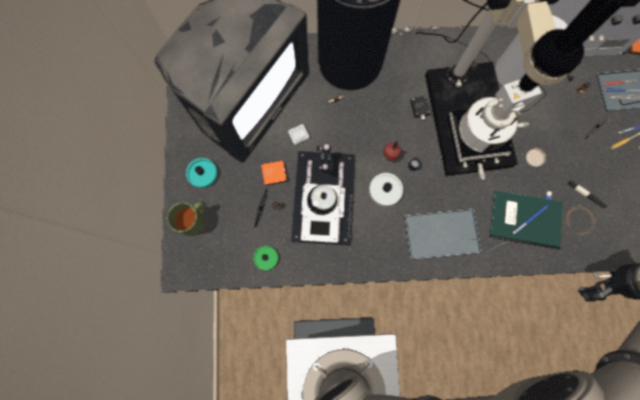

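View pics/side0.png

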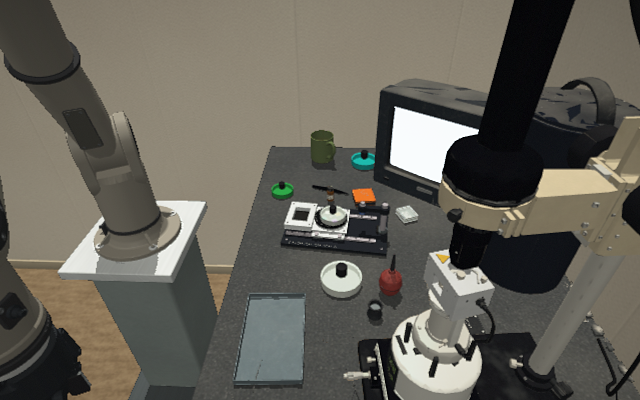

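Candidates for the cover in the top view are: the one on the station (323,197), a bigger whitish one on the desk (386,189), turquoise (201,172) and green (265,258). The smaller non-green one, standing on the holder, is the one meant. The empty tray is at (443,233). I'll measure these and confirm with an enlarged crop.

```bash
cat > h.py <<'E'
import numpy as np,cv2,pickle
def proj(d,X):
    X=np.atleast_2d(X); c=X@d['R'].T+d['t']; p=c@d['K'].T; return p[:,:2]/p[:,2:]
def ray(d,uv,z):
    r=d['R'].T@np.linalg.solve(d['K'],[uv[0],uv[1],1.]); o=-d['R'].T@d['t']; return o+r*(z-o[2])/r[2]
E
python3 - <<'E'
from h import *
np.set_printoptions(precision=1,suppress=True)
d=pickle.load(open('top0.pkl','rb'));s=pickle.load(open('side0.pkl','rb'))
print('tcp',proj(d,[267,-619,230]))
for n,uv,z in [('knobtop',(323.5,197),81),('disc top',(323,199),62),('plate fl',(292,242),14),('plate fr',(350,244),14),('plate bl',(301,153),14),('plate br',(354,153),14),
 ('tr',(405,215),16),('tr',(474,209),16),('tr',(480,251),16),('tr',(410,258),16),('bigcover',(386,189),20)]:
    print(n,ray(d,uv,z))
print('side knob',ray(s,(333,208),81))
a=d['pixels'][140:270,270:500,::-1]; b=s['pixels'][180:270,270:410,::-1]
a=cv2.resize(a,None,fx=3.4,fy=3.4,interpolation=cv2.INTER_CUBIC);cv2.imwrite('pics/c1.png',a)
E
```

```text
tcp [[592.4 282.8]]
knobtop [550.1  30.2  81. ]
disc top [548.5  31.6  62. ]
plate fl [430.7 130.9  14. ]
plate fr [416.4 -43.9  14. ]
plate bl [711.9  93.1  14. ]
plate br [704.  -74.4  14. ]
tr [ 497.  -217.3   16. ]
tr [ 505.7 -430.5   16. ]
tr [ 376.7 -432.6   16. ]
tr [ 365.7 -220.6   16. ]
bigcover [ 580.6 -165.1   20. ]
side knob [560.3  28.9  81. ]
```

View pics/c1.png

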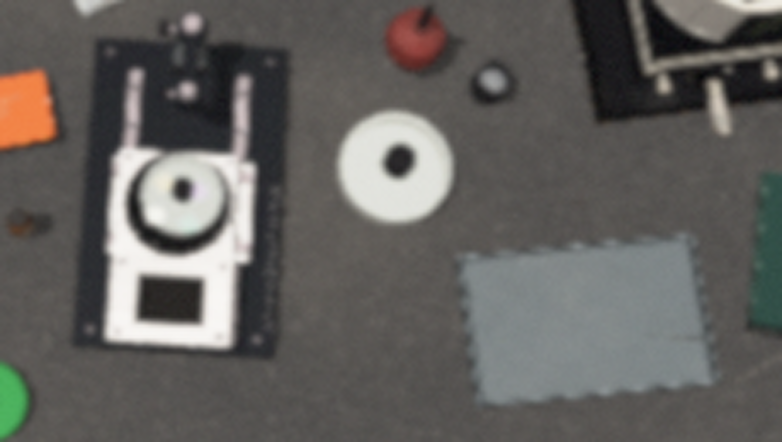

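The crop confirms it: the small clear cover with black knob sits on the black holder at crop (183,189), and the big one at (397,165) is the decoy. The empty tray's corners are (460,255), (690,235), (712,382) and (482,404). Next I turn the tool towards station alignment and start across.

Emit:
drive_tool:
  motion:
    - {"az":0.104}
    - {"az":0.104}
    - {"az":0.104}
    - {"az":0.104}
    - {"az":0.104}
    - {"tx":0.012,"ty":-0.038}
    - {"tx":0.012,"ty":-0.038}
    - {"tx":0.012,"ty":-0.038}

```text
invalid input at $.motion[0]: expected keys tx, ty, tz, ax, ay, az
```

```bash
cat >> h.py <<'E'
def yaw(q):
    w,x,y,z=q; R=[1-2*(y*y+z*z),2*(x*y+w*z)]; return np.arctan2(R[1],R[0])
def totool(s,P):
    from scipy.spatial.transform import Rotation as Ro
    w,x,y,z=s['ee_rot']; return Ro.from_quat([x,y,z,w]).inv().apply(np.array(P)-s['ee_pos'])
E
python3 - <<'E'
from h import *
from plant import status,optics
np.set_printoptions(precision=3,suppress=True)
d=pickle.load(open('top0.pkl','rb'))
f=lambda u,v,z:ray(d,(270+u/3.4,140+v/3.4),z)
print('knob',f(183,189,80))
P=[f(97,40,14),f(288,50,14),f(274,355,14),f(75,347,14)]
print(np.array(P)); c=sum(P)/4; print('plate c',c)
for a,b in((3,0),(2,1)): v=P[b]-P[a];print(np.linalg.norm(v),np.arctan2(v[1],v[0]))
for a,b in((1,0),(2,3)): v=P[b]-P[a];print(np.linalg.norm(v),np.arctan2(-v[0],v[1]))
T=[f(460,255,16),f(690,235,16),f(712,382,16),f(482,404,16)];print(np.array(T),sum(T)/4)
print('well',f(170,299,33))
s=status.sense();print(s['time'],s['ee_pos'],yaw(s['ee_rot']),s['joint_pos'],totool(s,[500,30,250]))
print(optics.snapshot('wrist')['tool_from_camera'],optics.snapshot('wrist')['K'])
E
```

```text
knob [554.569  29.032  80.   ]
[[716.414 100.768  14.   ]
 [698.244 -76.276  14.   ]
 [415.038 -45.58   14.   ]
 [430.504 130.756  14.   ]]
plate c [565.05   27.417  14.   ]
287.47828894418416 -0.10450213082133253
284.86466001781355 -0.107968619969559
177.97467139963922 -0.1022685981370075
177.0123912912637 -0.08748073558457722
[[ 496.983 -218.245   16.   ]
 [ 505.498 -427.219   16.   ]
 [ 372.7   -430.33    16.   ]
 [ 362.993 -225.659   16.   ]] [ 434.543 -325.363   16.   ]
well [466.605  44.456  33.   ]
0.1 [ 266.847 -619.423  230.408] 0.406764877260983 [ 1.056  0.478  0.022  1.556 -0.012  1.109 -0.083] [ 471.064 -504.222  -18.808]
[[  -0.002   -0.948   -0.319   81.687]
 [   1.      -0.002    0.      -1.082]
 [  -0.001   -0.319    0.948 -142.941]
 [   0.       0.       0.       1.   ]] [[339.803   0.    322.074]
 [  0.    339.803 200.154]
 [  0.      0.      1.   ]]
```

Emit:
drive_tool:
  motion:
    - {"tx":0,"ty":0,"tz":0,"ax":0,"ay":0,"az":0.102}
    - {"tx":0,"ty":0,"tz":0,"ax":0,"ay":0,"az":0.102}
    - {"tx":0,"ty":0,"tz":0,"ax":0,"ay":0,"az":0.102}
    - {"tx":0,"ty":0,"tz":0,"ax":0,"ay":0,"az":0.102}
    - {"tx":0,"ty":0,"tz":0,"ax":0,"ay":0,"az":0.102}
    - {"tx":0.012,"ty":-0.038,"tz":0,"ax":0,"ay":0,"az":0}
    - {"tx":0.012,"ty":-0.038,"tz":0,"ax":0,"ay":0,"az":0}
    - {"tx":0.012,"ty":-0.038,"tz":0,"ax":0,"ay":0,"az":0}

```text
time: 0.87
ee_pos: [310.2, -515.7, 227.5]
ee_rot: [0.001, 0.997, -0.072, -0.003]
ft_force: [0.7, 0.0, 0.3]
gripper_width: 85.7
```

Emit:
drive_tool:
  motion:
    - {"tx":0.01,"ty":-0.04,"tz":0,"ax":0,"ay":0,"az":-0.04}
    - {"tx":0.01,"ty":-0.04,"tz":0,"ax":0,"ay":0,"az":0}
    - {"tx":0.01,"ty":-0.04,"tz":0,"ax":0,"ay":0,"az":0}
    - {"tx":0.01,"ty":-0.04,"tz":0,"ax":0,"ay":0,"az":0}
    - {"tx":0.01,"ty":-0.04,"tz":0,"ax":0,"ay":0,"az":0}
    - {"tx":0.01,"ty":-0.04,"tz":0,"ax":0,"ay":0,"az":0}
    - {"tx":0.01,"ty":-0.04,"tz":0,"ax":0,"ay":0,"az":0}
    - {"tx":0.01,"ty":-0.04,"tz":0,"ax":0,"ay":0,"az":0}

```text
time: 1.53
ee_pos: [423.7, -200.8, 226.2]
ee_rot: [0.001, 0.999, -0.053, -0.003]
ft_force: [1.4, -0.9, 0.8]
gripper_width: 84.8
```

Emit:
drive_tool:
  motion:
    - {"tx":0.01,"ty":-0.04,"tz":0,"ax":0,"ay":0,"az":0}
    - {"tx":0.01,"ty":-0.04,"tz":0,"ax":0,"ay":0,"az":0}
    - {"tx":0.01,"ty":-0.04,"tz":0,"ax":0,"ay":0,"az":0}
    - {"tx":0.01,"ty":-0.04,"tz":0,"ax":0,"ay":0,"az":0}
    - {"tx":0.01,"ty":-0.04,"tz":0,"ax":0,"ay":0,"az":0}
    - {"tx":0,"ty":0,"tz":0,"ax":0,"ay":0,"az":0}

```text
time: 2.03
ee_pos: [495.0, 4.7, 226.9]
ee_rot: [-0.0, 0.999, -0.048, -0.0]
ft_force: [1.1, 0.4, 0.6]
gripper_width: 85.5
```

```bash
cat >> h.py <<'E'
def wrist(name):
    from plant import status,optics
    from scipy.spatial.transform import Rotation as Ro
    s=status.sense(); d=dict(optics.snapshot('wrist')); w,x,y,z=s['ee_rot']
    T=np.eye(4);T[:3,:3]=Ro.from_quat([x,y,z,w]).as_matrix();T[:3,3]=s['ee_pos']
    C=np.linalg.inv(T@d['tool_from_camera']);d['R']=C[:3,:3];d['t']=C[:3,3];d['s']=s
    pickle.dump(d,open(name+'.pkl','wb'));cv2.imwrite(f'pics/{name}.png',d['pixels'][:,:,::-1])
    print('t',s['time'],'pos',s['ee_pos'],'yaw',yaw(s['ee_rot']),'q',s['ee_rot'],'j',s['joint_pos'],'F',s['ft_force'],'w',s['gripper_width'])
    return d
np.set_printoptions(precision=3,suppress=True)
E
python3 - <<'E'
from h import *
d=wrist('w1');print('knob pred',proj(d,[554.6,29,85]),totool(d['s'],[554.6,29,85]))
E
```

```text
t 2.0333 pos [494.985   4.714 226.877] yaw -0.09547570553554573 q [-0.     0.999 -0.048 -0.   ] j [ 0.092  0.201 -0.257  1.967  0.06   0.982 -1.86 ] F [1.147 0.393 0.632] w 85.46145961277283
knob pred [[286.338 116.989]] [ 57.153 -29.762 141.848]
```

View pics/w1.png

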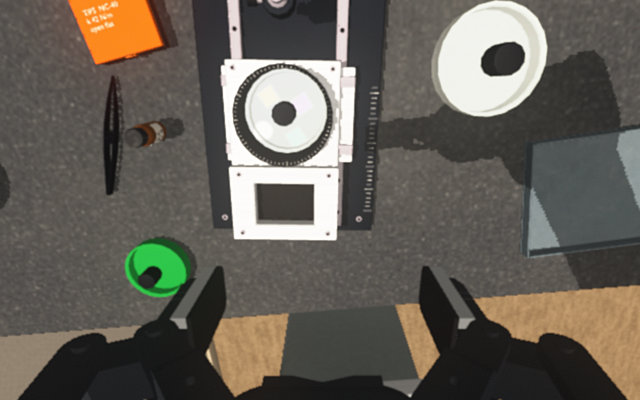

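Wrist view: knob top at (285,113), within a few px of the prediction. The stage well is at (285,204), with the vial, tweezers and orange box to the left.

```bash
python3 - <<'E'
from h import *
d=pickle.load(open('w1.pkl','rb'))
k=ray(d,(285,113),85);print('knob',k,'tool',totool(d['s'],[k[0],k[1],66]))
for n,p,z in(('ring',(283.5,114),46),('wellfl',(285,204),34),('pl fl',(213,230),14),('pl fr',(371,230),14)):print(n,ray(d,p,z))
E
```

```text
knob [557.846  29.67   85.   ] tool [ 60.337 -30.725 160.846]
ring [554.601  35.557  46.   ]
wellfl [462.822  47.611  34.   ]
pl fl [432.95  136.307  14.   ]
pl fr [415.442 -42.734  14.   ]
```

Emit:
drive_tool:
  motion:
    - {"tx":0.02,"ty":-0.01,"tz":0.02,"ax":0,"ay":0,"az":0}
    - {"tx":0.02,"ty":-0.01,"tz":0.03,"ax":0,"ay":0,"az":0}
    - {"tx":0.02,"ty":-0.01,"tz":0.03,"ax":0,"ay":0,"az":0}
    - {"tx":0,"ty":0,"tz":0.02,"ax":0,"ay":0,"az":0}
    - {"tx":0,"ty":0,"tz":0,"ax":0,"ay":0,"az":0}
  gripper: 60
  newtons: 30

```text
time: 2.5
ee_pos: [560.1, 21.4, 124.7]
ee_rot: [0.002, 0.999, -0.05, 0.002]
ft_force: [-1.9, -0.7, 0.3]
gripper_width: 51.2
```

```bash
python3 - <<'E'
from h import *
d=wrist('w2');print('knob pred',proj(d,[557,30,85]))
E
```

```text
t 2.5 pos [560.06   21.432 124.722] yaw -0.1001727608577728 q [ 0.002  0.999 -0.05   0.002] j [ 0.033  0.427 -0.234  1.918  0.14   0.809 -1.948] F [-1.878 -0.716  0.34 ] w 51.22172241643242
knob pred [[309.158 238.479]]
```

View pics/w2.png

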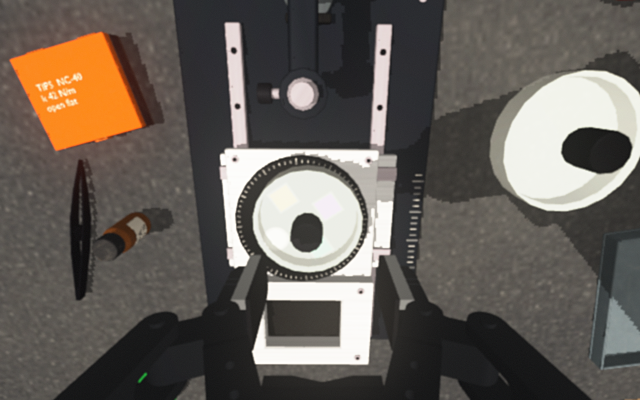

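Emit:
drive_tool:
  motion:
    - {"tx":-0.002,"ty":-0.009,"tz":0.01,"ax":0,"ay":0,"az":0}
    - {"tx":0,"ty":0,"tz":0.015,"ax":0,"ay":0,"az":0}
    - {"tx":0,"ty":0,"tz":0.015,"ax":0,"ay":0,"az":0}
    - {"tx":0,"ty":0,"tz":0.009,"ax":0,"ay":0,"az":0}
    - {"tx":0,"ty":0,"tz":0.0,"ax":0,"ay":0,"az":0}

```text
time: 2.97
ee_pos: [561.9, 29.2, 81.1]
ee_rot: [0.002, 0.999, -0.053, 0.007]
ft_force: [-1.0, -0.6, 0.0]
gripper_width: 51.2
```

Emit:
drive_tool:
  motion:
    - {"tx":-0.003,"ty":-0.002,"tz":0.008,"ax":0,"ay":-0.014,"az":0}
    - {"tx":0,"ty":0,"tz":0.006,"ax":0,"ay":0,"az":0}
    - {"tx":0,"ty":0,"tz":0.0,"ax":0,"ay":0,"az":0}

```text
time: 3.22
ee_pos: [560.0, 31.6, 68.5]
ee_rot: [0.001, 0.999, -0.053, 0.001]
ft_force: [0.4, 0.1, 0.6]
gripper_width: 51.2
```

Close on the knob.

Emit:
drive_tool:
  motion:
    - {"tx":-0.001,"ty":0,"tz":0.001,"ax":0,"ay":0,"az":0}
    - {"tx":0,"ty":0,"tz":0.0,"ax":0,"ay":0,"az":0}
    - {"tx":0,"ty":0,"tz":0.0,"ax":0,"ay":0,"az":0}
    - {"tx":0,"ty":0,"tz":0.0,"ax":0,"ay":0,"az":0}
    - {"tx":0,"ty":0,"tz":0.0,"ax":0,"ay":0,"az":0}
    - {"tx":0,"ty":0,"tz":0.0,"ax":0,"ay":0,"az":0}
  gripper: 0
  newtons: 30

```text
time: 3.72
ee_pos: [559.6, 31.7, 68.8]
ee_rot: [0.001, 0.999, -0.053, 0.002]
ft_force: [-0.1, -0.4, -1.5]
gripper_width: 18.7
```

Emit:
drive_tool:
  motion:
    - {"tx":0,"ty":0,"tz":-0.01,"ax":0,"ay":0,"az":0}
    - {"tx":0,"ty":0,"tz":-0.02,"ax":0,"ay":0,"az":0}
    - {"tx":0,"ty":0,"tz":-0.02,"ax":0,"ay":0,"az":0}
    - {"tx":0,"ty":0,"tz":-0.02,"ax":0,"ay":0,"az":0}
    - {"tx":0,"ty":0,"tz":-0.01,"ax":0,"ay":0,"az":0}
    - {"tx":0,"ty":0,"tz":0,"ax":0,"ay":0,"az":0}

```text
time: 4.22
ee_pos: [558.0, 31.9, 153.6]
ee_rot: [0.002, 0.999, -0.053, 0.0]
ft_force: [0.4, 0.8, -0.3]
gripper_width: 18.8
```

Emit:
drive_tool:
  motion:
    - {"tx":-0.008,"ty":0.02,"tz":0,"ax":0,"ay":0,"az":0}
    - {"tx":-0.008,"ty":0.034,"tz":0,"ax":0,"ay":0,"az":0}
    - {"tx":-0.008,"ty":0.034,"tz":0,"ax":0,"ay":0,"az":0}
    - {"tx":-0.008,"ty":0.034,"tz":0,"ax":0,"ay":0,"az":0}
    - {"tx":-0.008,"ty":0.034,"tz":0,"ax":0,"ay":0,"az":0}
    - {"tx":-0.008,"ty":0.034,"tz":0,"ax":0,"ay":0,"az":0}
    - {"tx":-0.008,"ty":0.034,"tz":0,"ax":0,"ay":0,"az":0}
    - {"tx":-0.008,"ty":0.034,"tz":0,"ax":0,"ay":0,"az":0}

```text
time: 4.88
ee_pos: [467.2, -216.3, 150.7]
ee_rot: [-0.002, 0.999, -0.043, 0.002]
ft_force: [0.2, 0.1, -1.6]
gripper_width: 18.6
```

Emit:
drive_tool:
  motion:
    - {"tx":-0.005,"ty":0.03,"tz":0,"ax":0,"ay":0,"az":0}
    - {"tx":-0.005,"ty":0.03,"tz":0.0,"ax":0,"ay":0,"az":0}
    - {"tx":-0.005,"ty":0.025,"tz":0.02,"ax":0,"ay":0,"az":0}
    - {"tx":-0.005,"ty":0.012,"tz":0.025,"ax":0,"ay":0,"az":0}
    - {"tx":0,"ty":0.0,"tz":0.025,"ax":0,"ay":0,"az":0}
    - {"tx":0,"ty":0,"tz":0.015,"ax":0,"ay":0,"az":0}
    - {"tx":0,"ty":0,"tz":0,"ax":0,"ay":0,"az":0}

```text
time: 5.47
ee_pos: [429.3, -327.4, 59.4]
ee_rot: [0.001, 0.999, -0.052, 0.0]
ft_force: [-0.2, 0.7, -1.6]
gripper_width: 18.8
```

```bash
python3 - <<'E'
from h import *
from plant import optics
d=wrist('w3');t=optics.snapshot('top');im=t['pixels'][180:290,370:520,::-1]
im=cv2.resize(im,None,fx=3,fy=3,interpolation=2)
w=cv2.resize(d['pixels'][:,:,::-1],None,fx=.55,fy=.55); H=max(im.shape[0],w.shape[0])
o=np.zeros((H,im.shape[1]+w.shape[1],3),np.uint8);o[:im.shape[0],:im.shape[1]]=im;o[:w.shape[0],im.shape[1]:]=w
cv2.imwrite('pics/m3.png',o);print(o.shape)
E
```

```text
t 5.4667 pos [ 429.313 -327.445   59.372] yaw -0.103655869371578 q [ 0.001  0.999 -0.052  0.   ] j [ 0.616  0.49  -0.101  2.009  0.081  0.645 -1.213] F [-0.17   0.665 -1.64 ] w 18.769563899810365
(330, 802, 3)
```

View pics/m3.png

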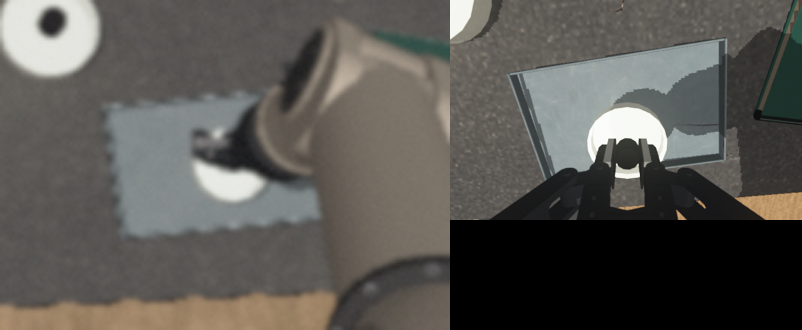

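The cover hangs upright over the tray's middle. Lower it.

Emit:
drive_tool:
  motion:
    - {"tx":0.005,"ty":0.0,"tz":0.01,"ax":0,"ay":0,"az":0}
    - {"tx":0,"ty":0.0,"tz":0.01,"ax":0,"ay":0,"az":0}
    - {"tx":0,"ty":0,"tz":0.008,"ax":0,"ay":0,"az":0}
    - {"tx":0,"ty":0,"tz":0.002,"ax":0,"ay":0,"az":0}
    - {"tx":0,"ty":0,"tz":0,"ax":0,"ay":0,"az":0}

```text
time: 5.98
ee_pos: [440.8, -327.7, 32.6]
ee_rot: [0.003, 0.999, -0.049, 0.005]
ft_force: [-1.0, 0.3, -1.3]
gripper_width: 18.7
```

Emit:
drive_tool:
  motion:
    - {"tx":0,"ty":0.0,"tz":0.004,"ax":0.005,"ay":-0.009,"az":0}
    - {"tx":0,"ty":0.0,"tz":0.002,"ax":0,"ay":0,"az":0}
    - {"tx":0,"ty":0,"tz":0,"ax":0,"ay":0,"az":0}

```text
time: 6.23
ee_pos: [441.4, -327.5, 26.5]
ee_rot: [-0.0, 0.999, -0.049, 0.001]
ft_force: [0.2, -0.1, -1.2]
gripper_width: 18.6
```

Emit:
drive_tool:
  motion:
    - {"tx":0,"ty":0.0,"tz":0.002,"ax":0,"ay":0,"az":0}
    - {"tx":0,"ty":0,"tz":0,"ax":0,"ay":0,"az":0}
    - {"tx":0,"ty":0,"tz":0,"ax":0,"ay":0,"az":0}

```text
time: 6.48
ee_pos: [441.9, -327.9, 24.8]
ee_rot: [0.0, 0.999, -0.049, 0.001]
ft_force: [0.1, 0.2, -1.4]
gripper_width: 18.6
```

Emit:
drive_tool:
  motion:
    - {"tx":0,"ty":0.0,"tz":0.002,"ax":0,"ay":0,"az":0}
    - {"tx":0,"ty":0,"tz":0,"ax":0,"ay":0,"az":0}
    - {"tx":0,"ty":0,"tz":0,"ax":0,"ay":0,"az":0}

```text
time: 6.73
ee_pos: [442.4, -328.4, 25.3]
ee_rot: [0.001, 0.999, -0.049, 0.002]
ft_force: [-0.0, -0.5, -1.0]
gripper_width: 18.7
```

Emit:
drive_tool:
  motion:
    - {"tx":0,"ty":0.0,"tz":0.001,"ax":0,"ay":0,"az":0}
    - {"tx":0,"ty":0,"tz":0,"ax":0,"ay":0,"az":0}
    - {"tx":0,"ty":0,"tz":0,"ax":0,"ay":0,"az":0}
    - {"tx":0,"ty":0,"tz":0,"ax":0,"ay":0,"az":0}
    - {"tx":0,"ty":0,"tz":0,"ax":0,"ay":0,"az":0}
  gripper: 60

```text
time: 7.15
ee_pos: [442.6, -328.7, 24.3]
ee_rot: [0.001, 0.999, -0.049, 0.002]
ft_force: [0.6, 0.3, 0.4]
gripper_width: 51.3
```

Emit:
drive_tool:
  motion:
    - {"tx":0,"ty":0.0,"tz":-0.01,"ax":0,"ay":0,"az":0}
    - {"tx":0,"ty":0,"tz":-0.03,"ax":0,"ay":0,"az":0}
    - {"tx":0,"ty":0,"tz":-0.03,"ax":0,"ay":0,"az":0}
    - {"tx":0,"ty":0,"tz":-0.03,"ax":0,"ay":0,"az":0}
    - {"tx":0,"ty":0,"tz":-0.03,"ax":0,"ay":0,"az":0}
    - {"tx":0,"ty":0,"tz":0,"ax":0,"ay":0,"az":0}

```text
time: 7.65
ee_pos: [440.7, -327.3, 160.5]
ee_rot: [-0.001, 0.999, -0.049, -0.0]
ft_force: [0.9, 0.3, 0.1]
gripper_width: 50.9
```

```bash
python3 - <<'E'
from h import *
d=wrist('w4');print('rim pred',proj(d,[441,-328,18]),'knob',proj(d,[441,-328,41]))
print('to well',totool(d['s'],[455,46,150]))
E
```

```text
t 7.65 pos [ 440.682 -327.341  160.526] yaw -0.09839948567904455 q [-0.001  0.999 -0.049 -0.   ] j [ 0.62   0.357 -0.115  1.921  0.052  0.867 -1.191] F [0.852 0.335 0.143] w 50.93450186238815
rim pred [[323.755 183.558]] knob [[323.882 191.329]]
to well [ -22.424 -372.929   10.98 ]
```

View pics/w4.png

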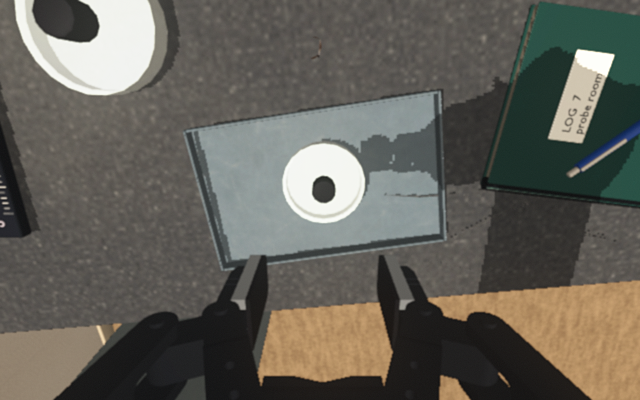

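The cover stands flat in the middle of the tray, seen at (323,183). Now to the well with shut fingers.

Emit:
drive_tool:
  motion:
    - {"tx":-0.001,"ty":-0.025,"tz":0,"ax":0,"ay":0,"az":0}
    - {"tx":-0.002,"ty":-0.038,"tz":0,"ax":0,"ay":0,"az":0}
    - {"tx":-0.002,"ty":-0.038,"tz":0,"ax":0,"ay":0,"az":0}
    - {"tx":-0.002,"ty":-0.038,"tz":0,"ax":0,"ay":0,"az":0}
    - {"tx":-0.002,"ty":-0.038,"tz":0,"ax":0,"ay":0,"az":0}
    - {"tx":-0.002,"ty":-0.038,"tz":0,"ax":0,"ay":0,"az":0}
    - {"tx":-0.002,"ty":-0.038,"tz":0,"ax":0,"ay":0,"az":0}
    - {"tx":-0.002,"ty":-0.038,"tz":0,"ax":0,"ay":0,"az":0}
  gripper: 0

```text
time: 8.37
ee_pos: [450.6, -35.2, 156.2]
ee_rot: [0.002, 0.998, -0.059, -0.003]
ft_force: [0.0, -0.5, 0.1]
gripper_width: 0.1
```

Emit:
drive_tool:
  motion:
    - {"tx":-0.002,"ty":-0.035,"tz":0,"ax":0,"ay":0,"az":0}
    - {"tx":-0.002,"ty":-0.025,"tz":0,"ax":0,"ay":0,"az":0}
    - {"tx":0,"ty":-0.01,"tz":0,"ax":0,"ay":0,"az":0}
    - {"tx":0,"ty":0,"tz":0,"ax":0,"ay":0,"az":0}

```text
time: 8.7
ee_pos: [451.7, 47.6, 154.3]
ee_rot: [0.0, 0.999, -0.052, -0.004]
ft_force: [1.0, -0.4, 0.2]
gripper_width: 0.2
```

```bash
python3 - <<'E'
from h import *
d=wrist('w5')
E
```

```text
t 8.7 pos [451.693  47.623 154.305] yaw -0.10429177192629524 q [ 0.     0.999 -0.052 -0.004] j [ 0.045  0.24  -0.325  2.118  0.103  0.807 -2.018] F [ 0.969 -0.427  0.152] w 0.17406078566144986
```

View pics/w5.png

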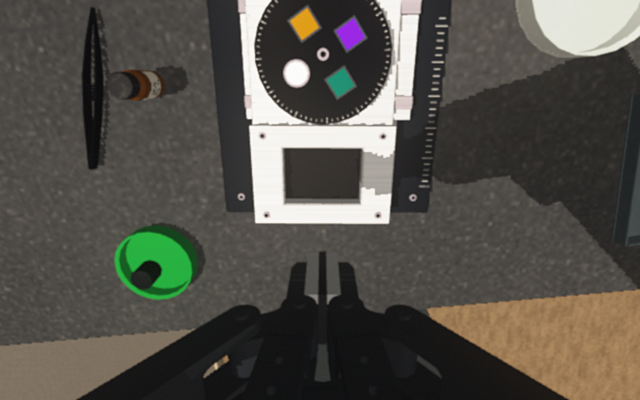

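Clear view: white disc (296,73), violet (351,33), amber and green between them, well rim (284..362, 148..204). Now fit the station pose from the plate's edges in the wrist pictures.

```bash
cat > fit.py <<'E'
from h import *
from scipy.optimize import least_squares
L={'w1':[('l',(196,0),(212,220)),('r',(384,0),(372,220)),('f',(215,230),(230,230)),('f',(342,230),(368,230))],
   'w2':[('l',(176,5),(203,260)),('r',(442,5),(435,90))],
   'w5':[('l',(209,5),(226,205)),('r',(448,5),(429,205)),('f',(230,211),(248,211)),('f',(394,211),(424,211))]}
O=[]
for n,ls in L.items():
    d=pickle.load(open(n+'.pkl','rb')); g=cv2.GaussianBlur(cv2.cvtColor(d['pixels'],6+1),(3,3),0).astype(float)
    for k,a,b in ls:
        for f in np.linspace(0,1,40):
            u,v=np.array(a)*(1-f)+np.array(b)*f
            if k=='f': p=g[int(v)-9:int(v)+10,int(round(u))]; s=1
            else: p=g[int(round(v)),int(u)-9:int(u)+10]; s=-1 if k=='l' else 1
            q=np.gradient(p)*s; i=q.argmax()
            if q[i]<6: continue
            uv=(u,int(v)-9+i) if k=='f' else (int(u)-9+i,v)
            O.append((k,*ray(d,uv,14)[:2],n))
X=np.array([o[1:3] for o in O]);K=np.array([o[0] for o in O])
def st(p,X): c,s=np.cos(p[2]),np.sin(p[2]); return (X-p[:2])@np.array([[c,-s],[s,c]])
def res(p):
    S=st(p,X); return np.where(K=='l',S[:,1]-90,np.where(K=='r',S[:,1]+90,S[:,0]+155))
r=least_squares(res,[575,26,-.1],loss='soft_l1'); p=r.x
if __name__=='__main__':
    print('station',p)
    e=res(p)
    for n in L:
        for k in 'lrf':
            m=(K==k)&np.array([o[3]==n for o in O])
            if m.any(): print(n,k,m.sum(),np.median(e[m]))
    tip=p[:2]+60*np.array([np.cos(p[2]),np.sin(p[2])]);print('tip',tip)
    d=pickle.load(open('w5.pkl','rb'))
    for nm,uv,z in(('disc',(296,73),46),('violet',(351,33),46),('cen',(323,54),46),('w bl',(284,148),46),('w br',(360,148),46),('w fr',(362,204),46),('w fl',(285,203),46)):
        P=ray(d,uv,z);print(nm,P[:2],'st',st(p,P[:2]))
    w=pickle.load(open('w2.pkl','rb'))
    for z in(95,108): print('head',z,st(p,ray(w,(302,94),z)[:2]),'tip px',proj(w,[*tip,z]))
E
python3 fit.py
```

```text
station [579.221  29.378  -0.112]
w1 l 40 0.038004130121599644
w1 r 39 -1.951311568158232
w1 f 80 0.2191446411126492
w2 l 40 0.035301608618866
w2 r 40 0.0430287681015713
w5 l 40 -0.017978712329963287
w5 r 37 0.5088981978756522
w5 f 80 0.0802555259959945
tip [638.844  22.663]
disc [541.851  56.693] st [-40.192  22.963]
violet [562.75   16.957] st [-14.978 -14.185]
cen [551.898  36.88 ] st [-27.991   4.398]
w bl [491.181  72.343] st [-92.295  32.844]
w br [485.192  16.358] st [-91.982 -23.46 ]
w fr [441.018  17.871] st [-136.048  -26.9  ]
w fl [448.28   77.721] st [-135.529   33.386]
head 95 [59.295  1.142] tip px [[304.343  92.503]]
head 108 [59.538  0.478] tip px [[303.057  92.933]]
```

The fit holds together: the head reads (59.5, 0.5) in the station frame against (60, 0) stated, disc to chip is 44.9 against 44 mm, and well to holder is 86. Needed stage shifts in station axes are (+100, -22.8) for the disc, and from there (-24.5, +36.5) for the violet chip. Descend over the well.

Emit:
drive_tool:
  motion:
    - {"tx":0.007,"ty":0,"tz":0.02,"ax":0,"ay":0.008,"az":0.008}
    - {"tx":0.006,"ty":0,"tz":0.025,"ax":0,"ay":0,"az":0}
    - {"tx":0,"ty":0,"tz":0.025,"ax":0,"ay":0,"az":0}
    - {"tx":0,"ty":0,"tz":0.015,"ax":0,"ay":0,"az":0}
    - {"tx":0,"ty":0,"tz":0,"ax":0,"ay":0,"az":0}
    - {"tx":0,"ty":0,"tz":0,"ax":0,"ay":0,"az":0}

```text
time: 9.25
ee_pos: [464.1, 35.8, 65.4]
ee_rot: [0.003, 0.998, -0.061, -0.001]
ft_force: [0.6, 0.8, -0.4]
gripper_width: 0.0
```

Emit:
drive_tool:
  motion:
    - {"tx":0.001,"ty":-0.01,"tz":0,"ax":0.006,"ay":0,"az":-0.008}
    - {"tx":0,"ty":0,"tz":0,"ax":0,"ay":0,"az":0}
    - {"tx":0,"ty":0,"tz":0,"ax":0,"ay":0,"az":0}

```text
time: 9.5
ee_pos: [467.1, 44.2, 67.0]
ee_rot: [0.0, 0.998, -0.059, 0.0]
ft_force: [-0.8, -1.2, -0.0]
gripper_width: 0.0
```

Emit:
drive_tool:
  motion:
    - {"tx":0,"ty":-0.001,"tz":0.015,"ax":0,"ay":0,"az":-0.003}
    - {"tx":0,"ty":0,"tz":0.01,"ax":0,"ay":0,"az":0}
    - {"tx":0,"ty":0,"tz":0.003,"ax":0,"ay":0,"az":0}
    - {"tx":0,"ty":0,"tz":0,"ax":0,"ay":0,"az":0}

```text
time: 9.83
ee_pos: [470.4, 45.9, 41.4]
ee_rot: [-0.001, 0.998, -0.057, 0.004]
ft_force: [0.4, -0.4, 0.6]
gripper_width: -0.0
```

Emit:
drive_tool:
  motion:
    - {"tx":-0.001,"ty":0,"tz":0.004,"ax":0,"ay":-0.006,"az":0}
    - {"tx":0,"ty":0,"tz":0,"ax":0,"ay":0,"az":0}
    - {"tx":0,"ty":0,"tz":0,"ax":0,"ay":0,"az":0}

```text
time: 10.08
ee_pos: [469.8, 46.1, 37.9]
ee_rot: [-0.001, 0.998, -0.057, 0.001]
ft_force: [0.3, 0.9, 0.0]
gripper_width: -0.0
```

Emit:
drive_tool:
  motion:
    - {"tx":0,"ty":0,"tz":0,"ax":0,"ay":0,"az":0}
    - {"tx":0,"ty":0,"tz":0,"ax":0,"ay":0,"az":0}
    - {"tx":0,"ty":0,"tz":0,"ax":0,"ay":0,"az":0}
    - {"tx":0,"ty":0,"tz":0,"ax":0,"ay":0,"az":0}
  gripper: 30
  newtons: 20

```text
time: 10.42
ee_pos: [470.3, 46.1, 38.6]
ee_rot: [-0.001, 0.998, -0.057, 0.001]
ft_force: [-0.1, 0.0, 0.6]
gripper_width: 25.6
```

```bash
python3 - <<'E'
from h import *
d=wrist('w6')
E
```

```text
t 10.4167 pos [470.321  46.099  38.643] yaw -0.1142104081771415 q [-0.001  0.998 -0.057  0.001] j [-0.01   0.457 -0.263  2.163  0.223  0.542 -2.124] F [-0.102  0.043  0.58 ] w 25.59799036937088
```

View pics/w6.png

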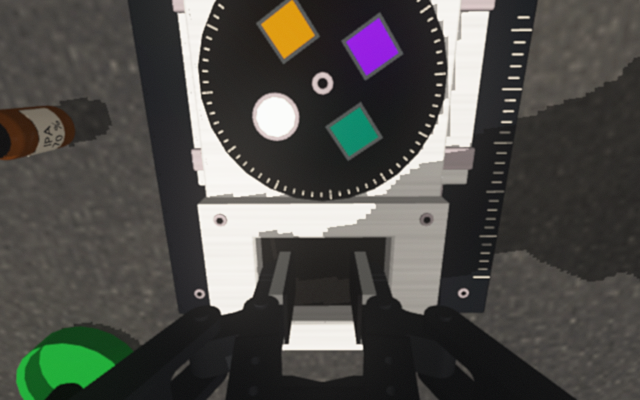

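Fingers stand in the well; disc at (276,117), violet at (372,46), centre (322,83). I'll track them by colour from here on.

```bash
cat > trk.py <<'E'
from h import *
import sys
P=np.array([579.22,29.38,-.112]);a=np.array([np.cos(P[2]),np.sin(P[2])]);b=np.array([-a[1],a[0]])
def S(X): v=np.array(X)[:2]-P[:2]; return np.array([v@a,v@b])
d=wrist(sys.argv[1]);h=cv2.cvtColor(d['pixels'],cv2.COLOR_RGB2HSV)
print('tcp st',S(d['s']['ee_pos']))
def blob(n,lo,hi,off):
    m=cv2.morphologyEx(cv2.inRange(h,lo,hi),cv2.MORPH_OPEN,np.ones((3,3)))
    k,_,s,c=cv2.connectedComponentsWithStats(m)
    for i in range(1,k):
        x,y,w,hh,A=s[i]
        if A<150 or A>4500 or w>90 or hh>90: continue
        Q=S(ray(d,c[i],46)); mm=np.hypot(*(S(ray(d,c[i]+[10,0],46))-Q))/10
        print(n,'px',c[i],'wh',w*mm,hh*mm,'st',Q,'to tip',np.array([60,0])-Q)
blob('violet',(130,90,60),(150,255,255),0)
blob('amber',(13,130,90),(25,255,255),0)
blob('green',(75,90,50),(92,255,255),0)
blob('white',(0,0,150),(180,60,255),0)
E
python3 trk.py w7
```

```text
t 10.4667 pos [470.255  46.064  38.609] yaw -0.1143494229301186 q [-0.001  0.998 -0.057  0.001] j [-0.01   0.457 -0.263  2.163  0.223  0.542 -2.124] F [-0.839  0.813 -0.138] w 25.710416328373707
tcp st [-110.147    4.401]
violet px [371.935  46.515] wh 19.027874541878962 20.85747786321348 st [-15.402 -13.462] to tip [75.402 13.462]
amber px [287.633  28.946] wh 18.75530198062277 20.919375286079248 st [-9.465 17.182] to tip [ 69.465 -17.182]
green px [353.794 131.404] wh 18.541293420420406 18.9357890251102 st [-46.057  -7.599] to tip [106.057   7.599]
white px [322.02   82.867] wh 7.932118083981758 7.932118083981758 st [-27.901   4.86 ] to tip [87.901 -4.86 ]
white px [275.391 116.321] wh 17.90655457345658 18.685100424476435 st [-40.133  23.061] to tip [100.133 -23.061]
white px [321.889 335.759] wh 39.34875051193835 14.573611300717907 st [-144.039    5.421] to tip [204.039  -5.421]
```

Emit:
drive_tool:
  motion:
    - {"tx":0.01,"ty":0,"tz":0,"ax":0,"ay":0,"az":0}
    - {"tx":0.01,"ty":0,"tz":0,"ax":0,"ay":0,"az":0}
    - {"tx":0.01,"ty":0,"tz":0,"ax":0,"ay":0,"az":0}
    - {"tx":0.01,"ty":0,"tz":0,"ax":0,"ay":0,"az":0}
    - {"tx":0,"ty":0,"tz":0,"ax":0,"ay":0,"az":0}
    - {"tx":0,"ty":0,"tz":0,"ax":0,"ay":0,"az":0}

```text
time: 11.02
ee_pos: [514.0, 41.1, 38.3]
ee_rot: [-0.001, 0.998, -0.057, 0.001]
ft_force: [-0.1, 0.1, -0.3]
gripper_width: 25.4
```

```bash
python3 trk.py w8
```

```text
t 11.0167 pos [514.002  41.086  38.336] yaw -0.11391404518761636 q [-0.001  0.998 -0.057  0.001] j [ 0.009  0.508 -0.258  2.065  0.222  0.593 -2.088] F [-0.055  0.148 -0.271] w 25.449652139028483
tcp st [-66.118   4.344]
violet px [370.725  69.645] wh 19.354046112145426 20.098432501074093 st [ 20.718 -13.307] to tip [39.282 13.307]
amber px [21.177 25.605] wh 19.019495137021718 20.09607033345691 st [ 35.96  112.668] to tip [  24.04  -112.668]
amber px [287.763  52.66 ] wh 19.076960916389258 20.5444194484192 st [26.658 17.367] to tip [ 33.342 -17.367]
green px [352.809 151.547] wh 18.842004267765443 18.441110559940647 st [-9.942 -7.403] to tip [69.942  7.403]
white px [321.634 104.76 ] wh 7.68080395521936 8.064844152980328 st [8.187 5.019] to tip [51.813 -5.019]
white px [275.662 136.909] wh 18.196194507481703 18.196194507481703 st [-4.003 23.255] to tip [ 64.003 -23.255]
white px [321.758 349.343] wh 40.88631278116528 14.285579164503531 st [-107.956    5.447] to tip [167.956  -5.447]
```

Emit:
drive_tool:
  motion:
    - {"tx":0.012,"ty":0,"tz":0,"ax":0,"ay":0,"az":0}
    - {"tx":0.012,"ty":0,"tz":0,"ax":0,"ay":0,"az":0}
    - {"tx":0.012,"ty":0,"tz":0,"ax":0,"ay":0,"az":0}
    - {"tx":0.012,"ty":0,"tz":0,"ax":0,"ay":0,"az":0}
    - {"tx":0.008,"ty":0,"tz":0,"ax":0,"ay":0,"az":0}
    - {"tx":0,"ty":0,"tz":0,"ax":0,"ay":0,"az":0}
    - {"tx":0,"ty":0,"tz":0,"ax":0,"ay":0,"az":0}

```text
time: 11.65
ee_pos: [568.9, 34.6, 37.2]
ee_rot: [-0.0, 0.998, -0.056, -0.003]
ft_force: [0.8, -0.3, 1.0]
gripper_width: 25.5
```

Emit:
drive_tool:
  motion:
    - {"tx":0,"ty":0.008,"tz":0,"ax":0,"ay":0,"az":0}
    - {"tx":0,"ty":0.008,"tz":0,"ax":0,"ay":0,"az":0}
    - {"tx":0,"ty":0.002,"tz":0,"ax":0,"ay":0,"az":0}
    - {"tx":0,"ty":0,"tz":0,"ax":0,"ay":0,"az":0}
    - {"tx":0,"ty":0,"tz":0,"ax":0,"ay":0,"az":0}

```text
time: 12.07
ee_pos: [566.7, 15.7, 37.7]
ee_rot: [-0.001, 0.998, -0.056, -0.001]
ft_force: [0.8, 0.9, 0.4]
gripper_width: 25.3
```

```bash
python3 trk.py w9
```

```text
t 12.0667 pos [566.701  15.663  37.65 ] yaw -0.11232792459949408 q [-0.001  0.998 -0.056 -0.001] j [ 0.061  0.57  -0.254  1.942  0.219  0.658 -2.012] F [0.817 0.9   0.412] w 25.33667669934944
tcp st [-10.908 -15.03 ]
violet px [357.134  69.045] wh 18.8297947629337 20.306641411006936 st [ 76.162 -27.38 ] to tip [-16.162  27.38 ]
amber px [ 13.235 142.72 ] wh 15.825080475558199 33.23266899867222 st [ 49.273 107.711] to tip [  10.727 -107.711]
green px [339.933 151.433] wh 18.71519987999071 18.71519987999071 st [ 45.54  -21.478] to tip [14.46  21.478]
white px [250.495 137.608] wh 21.23364932781061 24.37937515415292 st [51.085 13.763] to tip [  8.915 -13.763]
white px [322.05  349.702] wh 40.741789898937206 14.235083217700954 st [-52.451 -14.137] to tip [112.451  14.137]
white px [218.759 392.964] wh 7.244892538126278 8.279877186430031 st [-80.156  39.36 ] to tip [140.156 -39.36 ]
```

Emit:
drive_tool:
  motion:
    - {"tx":0.004,"ty":0.004,"tz":0,"ax":0,"ay":0,"az":0}
    - {"tx":0.003,"ty":0.004,"tz":0,"ax":0,"ay":0,"az":0}
    - {"tx":0,"ty":0,"tz":0,"ax":0,"ay":0,"az":0}
    - {"tx":0,"ty":0,"tz":0,"ax":0,"ay":0,"az":0}

```text
time: 12.45
ee_pos: [571.4, 6.8, 37.5]
ee_rot: [-0.001, 0.998, -0.056, -0.003]
ft_force: [-1.0, 2.0, 1.6]
gripper_width: 25.3
```

```bash
cat >> trk.py <<'E'
E
python3 - <<'E'
import re
s=open('trk.py').read()
s=s.replace("        print(n,'px'","        o={'violet':(-24.7,36.5),'green':(5.9,30.6)}.get(n)\n        if o: print(' DISC to tip via',n,np.array([60,0])-Q-o)\n        print(n,'px'")
open('trk.py','w').write(s)
E
python3 trk.py w10 | grep -E "tip via|tcp|violet|t "
```

```text
t 12.45 pos [571.438   6.803  37.465] yaw -0.11110304083210185 q [-0.001  0.998 -0.056 -0.003] j [ 0.076  0.577 -0.254  1.928  0.218  0.668 -1.992] F [-1.035  2.044  1.57 ] w 25.324666149551447
tcp st [ -5.21  -23.305]
 DISC to tip via violet [ 3.265 -0.815]
violet px [357.607  70.352] wh 19.15303582911653 20.258018665411715 st [ 81.435 -35.685] to tip [-21.435  35.685]
amber px [275.48   53.209] wh 15.239457439736977 20.682120811071613 st [87.279 -5.697] to tip [-27.279   5.697]
amber px [  8.323 162.225] wh 10.039491393660793 20.480562443068017 st [ 47.103 103.386] to tip [  12.897 -103.386]
 DISC to tip via green [ 3.343 -0.834]
green px [340.18  152.904] wh 18.68917912648977 18.68917912648977 st [ 50.757 -29.766] to tip [ 9.243 29.766]
white px [214.685 164.897] wh 22.93782478638962 24.94991467993257 st [45.934 20.649] to tip [ 14.066 -20.649]
white px [322.757 350.962] wh 40.79074699640519 19.166736540479548 st [-47.458 -22.803] to tip [107.458  22.803]
```

Emit:
drive_tool:
  motion:
    - {"tx":0.0035,"ty":0.001,"tz":0,"ax":0,"ay":0,"az":0}
    - {"tx":0,"ty":0,"tz":0,"ax":0,"ay":0,"az":0}
    - {"tx":0,"ty":0,"tz":0,"ax":0,"ay":0,"az":0}

```text
time: 12.75
ee_pos: [575.0, 5.3, 37.4]
ee_rot: [-0.001, 0.998, -0.055, -0.003]
ft_force: [-1.5, 1.1, 0.2]
gripper_width: 25.4
```

```bash
python3 trk.py w11 | grep -E "tip via|tcp|t "
python3 - <<'E'
from h import *
from plant import optics
s=optics.snapshot('side');p=proj(s,[[638.8,22.7,50]])[0];print('side tip px',p)
x,y=map(int,p);c=cv2.resize(s['pixels'][y-25:y+25,x-40:x+40,::-1],None,fx=8,fy=8,interpolation=2)
w=pickle.load(open('w11.pkl','rb'));print('wrist tip px',proj(w,[[638.8,22.7,50],[638.8,22.7,105]]))
w=cv2.resize(w['pixels'][:,:,::-1],(480,300));c=cv2.resize(c,(480,300))
cv2.imwrite('pics/m11.png',np.vstack([c,w]))
E
```

```text
t 12.75 pos [574.999   5.269  37.387] yaw -0.11097109232575679 q [-0.001  0.998 -0.055 -0.003] j [ 0.079  0.582 -0.253  1.92   0.218  0.673 -1.988] F [-1.502  1.096  0.221] w 25.424760651627732
tcp st [ -1.499 -24.432]
 DISC to tip via violet [-0.41   0.349]
violet px [357.771  70.456] wh 19.14099320784188 20.245281277525066 st [ 85.11  -36.849] to tip [-25.11   36.849]
amber px [274.452  53.177] wh 16.676356262883157 20.664180586616087 st [90.993 -6.45 ] to tip [-30.993   6.45 ]
amber px [  8.281 169.83 ] wh 10.102876117997477 20.205752235994954 st [ 47.699 103.111] to tip [  12.301 -103.111]
 DISC to tip via green [-0.341  0.354]
green px [340.37  153.024] wh 18.678732623540725 18.678732623540725 st [ 54.441 -30.954] to tip [ 5.559 30.954]
white px [271.388 130.421] wh 8.94626904634481 12.835951240407772 st [63.336 -3.975] to tip [-3.336  3.975]
white px [211.35  181.042] wh 22.87696098181088 25.32806394414776 st [42.933 21.558] to tip [ 17.067 -21.558]
white px [322.981 351.097] wh 40.7776637759541 19.160589003159156 st [-43.767 -24.043] to tip [103.767  24.043]
side tip px [360.863 218.681]
wrist tip px [[259.857 140.789]
 [218.035 179.279]]
```

View pics/m11.png

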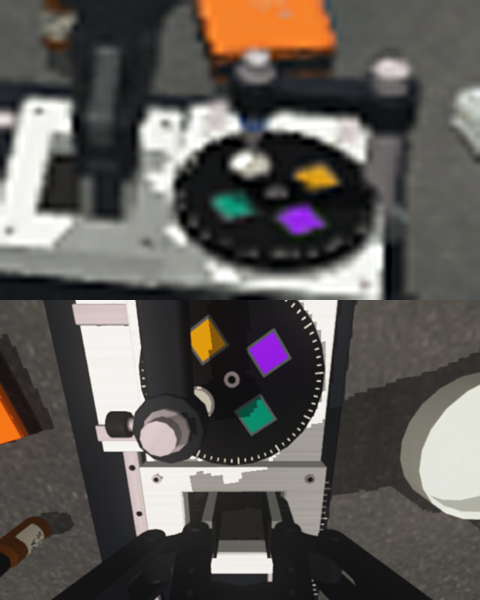

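Side view: the nose ends over the white disc (crop (250,152) over (249,163)). Wrist tracking puts the disc within about 0.5 mm of the tip. Hold.

Emit:
drive_tool:
  motion:
    - {"tx":0,"ty":0,"tz":0,"ax":0,"ay":0,"az":0}
    - {"tx":0,"ty":0,"tz":0,"ax":0,"ay":0,"az":0}
    - {"tx":0,"ty":0,"tz":0,"ax":0,"ay":0,"az":0}
    - {"tx":0,"ty":0,"tz":0,"ax":0,"ay":0,"az":0}
    - {"tx":0,"ty":0,"tz":0,"ax":0,"ay":0,"az":0}
    - {"tx":0,"ty":0,"tz":0,"ax":0,"ay":0,"az":0}
    - {"tx":0,"ty":0,"tz":0,"ax":0,"ay":0,"az":0}
    - {"tx":0,"ty":0,"tz":0,"ax":0,"ay":0,"az":0}

```text
time: 13.52
ee_pos: [575.0, 5.3, 37.4]
ee_rot: [-0.001, 0.998, -0.055, -0.003]
ft_force: [0.6, 1.4, 0.8]
gripper_width: 25.6
```

Emit:
drive_tool:
  motion:
    - {"tx":0,"ty":0,"tz":0,"ax":0,"ay":0,"az":0}
    - {"tx":0,"ty":0,"tz":0,"ax":0,"ay":0,"az":0}
    - {"tx":0,"ty":0,"tz":0,"ax":0,"ay":0,"az":0}
    - {"tx":0,"ty":0,"tz":0,"ax":0,"ay":0,"az":0}
    - {"tx":0,"ty":0,"tz":0,"ax":0,"ay":0,"az":0}
    - {"tx":0,"ty":0,"tz":0,"ax":0,"ay":0,"az":0}
    - {"tx":0,"ty":0,"tz":0,"ax":0,"ay":0,"az":0}
    - {"tx":0,"ty":0,"tz":0,"ax":0,"ay":0,"az":0}

```text
time: 14.18
ee_pos: [575.0, 5.3, 37.4]
ee_rot: [-0.001, 0.998, -0.055, -0.003]
ft_force: [-0.1, 1.6, 0.6]
gripper_width: 25.9
```

Emit:
drive_tool:
  motion:
    - {"tx":0,"ty":0,"tz":0,"ax":0,"ay":0,"az":0}
    - {"tx":0,"ty":0,"tz":0,"ax":0,"ay":0,"az":0}
    - {"tx":0,"ty":0,"tz":0,"ax":0,"ay":0,"az":0}
    - {"tx":0,"ty":0,"tz":0,"ax":0,"ay":0,"az":0}
    - {"tx":0,"ty":0,"tz":0,"ax":0,"ay":0,"az":0}
    - {"tx":0,"ty":0,"tz":0,"ax":0,"ay":0,"az":0}
    - {"tx":0,"ty":0,"tz":0,"ax":0,"ay":0,"az":0}
    - {"tx":0,"ty":0,"tz":0,"ax":0,"ay":0,"az":0}

```text
time: 14.85
ee_pos: [575.0, 5.3, 37.4]
ee_rot: [-0.001, 0.998, -0.055, -0.003]
ft_force: [-0.3, 1.8, 0.9]
gripper_width: 25.4
```

```bash
python3 trk.py w12 | grep -E "tip via|tcp|t "
```

```text
t 14.85 pos [574.997   5.307  37.373] yaw -0.11080447628081953 q [-0.001  0.998 -0.055 -0.003] j [ 0.078  0.581 -0.253  1.92   0.218  0.672 -1.989] F [-0.252  1.833  0.886] w 25.41445862720751
tcp st [ -1.506 -24.395]
 DISC to tip via violet [-0.452  0.358]
violet px [357.939  70.316] wh 19.141016433817406 20.245305843460716 st [ 85.152 -36.858] to tip [-25.152  36.858]
amber px [274.616  53.003] wh 16.6752513639621 20.30030600830169 st [91.039 -6.457] to tip [-31.039   6.457]
amber px [  8.241 169.723] wh 10.099744768973796 20.199489537947592 st [ 47.716 103.148] to tip [  12.284 -103.148]
 DISC to tip via green [-0.367  0.357]
green px [340.499 152.934] wh 18.677966039610208 18.677966039610208 st [ 54.467 -30.957] to tip [ 5.533 30.957]
white px [271.511 130.319] wh 8.556630957430714 12.83494643614607 st [63.362 -3.976] to tip [-3.362  3.976]
white px [211.519 180.847] wh 22.870862437946723 24.91290372704911 st [43.    21.524] to tip [ 17.    -21.524]
white px [322.999 351.1  ] wh 40.76988142656628 19.156932236579337 st [-43.754 -24.021] to tip [103.754  24.021]
```

Held over 2 s. Next, the violet chip: stage shift (-25, +37), plus the slack in the well.

Emit:
drive_tool:
  motion:
    - {"tx":-0.006,"ty":-0.006,"tz":0,"ax":0,"ay":0,"az":0}
    - {"tx":-0.007,"ty":-0.007,"tz":0,"ax":0,"ay":0,"az":0}
    - {"tx":-0.007,"ty":-0.007,"tz":0,"ax":0,"ay":0,"az":0}
    - {"tx":-0.007,"ty":-0.007,"tz":0,"ax":0,"ay":0,"az":0}
    - {"tx":-0.005,"ty":-0.005,"tz":0,"ax":0,"ay":0,"az":0}
    - {"tx":0,"ty":0,"tz":0,"ax":0,"ay":0,"az":0}
    - {"tx":0,"ty":0,"tz":0,"ax":0,"ay":0,"az":0}

```text
time: 15.48
ee_pos: [545.4, 42.5, 38.1]
ee_rot: [0.0, 0.998, -0.056, -0.001]
ft_force: [2.4, -1.9, -1.9]
gripper_width: 25.9
```

```bash
python3 trk.py w13 | grep -E "tcp|t |violet|green"
```

```text
t 15.4833 pos [545.363  42.527  38.085] yaw -0.11120174127700741 q [ 0.     0.998 -0.056 -0.001] j [ 0.008  0.546 -0.254  1.989  0.222  0.635 -2.072] F [ 2.431 -1.872 -1.862] w 25.855406800168836
tcp st [-35.115   9.281]
amber px [300.032   4.849] wh 10.173891858144582 5.262357857660991 st [73.038 17.707] to tip [-13.038 -17.707]
 DISC to tip via green [ 11.658 -23.093]
green px [368.189  95.941] wh 18.614144474284192 17.47450297585863 st [42.442 -7.507] to tip [17.558  7.507]
white px [365.623  23.499] wh 24.246853901875443 20.32456871186618 st [67.144 -5.545] to tip [-7.144  5.545]
white px [304.214  27.593] wh 5.721803764029938 6.43702923453368 st [65.847 16.368] to tip [ -5.847 -16.368]
white px [286.834  78.038] wh 18.304223844831853 19.051335022171926 st [48.874 23.165] to tip [ 11.126 -23.165]
white px [322.032 311.846] wh 29.70434978583928 14.144928469447276 st [-54.896  10.133] to tip [114.896 -10.133]
```

Emit:
drive_tool:
  motion:
    - {"tx":-0.006,"ty":-0.006,"tz":0,"ax":0,"ay":0,"az":0}
    - {"tx":-0.005,"ty":-0.005,"tz":0,"ax":0,"ay":0,"az":0}
    - {"tx":0,"ty":0,"tz":0,"ax":0,"ay":0,"az":0}
    - {"tx":0,"ty":0,"tz":0,"ax":0,"ay":0,"az":0}
    - {"tx":0,"ty":0,"tz":0,"ax":0,"ay":0,"az":0}

```text
time: 15.95
ee_pos: [536.0, 54.3, 38.1]
ee_rot: [0.001, 0.998, -0.056, -0.0]
ft_force: [0.8, -0.3, 0.2]
gripper_width: 25.4
```

```bash
python3 trk.py w14 | grep -E "tcp|t |violet|green"
```

```text
t 15.95 pos [536.008  54.348  38.148] yaw -0.11284706393791526 q [ 0.001  0.998 -0.056 -0.   ] j [-0.015  0.536 -0.255  2.009  0.223  0.624 -2.101] F [ 0.784 -0.336  0.199] w 25.432719378755113
tcp st [-45.732  19.982]
amber px [298.357   5.314] wh 9.133986241405653 5.620914610095786 st [62.312 28.83 ] to tip [ -2.312 -28.83 ]
 DISC to tip via green [ 21.784 -33.861]
green px [367.694  94.487] wh 18.98765266303874 19.747158769560293 st [32.316  3.261] to tip [27.684 -3.261]
white px [335.554  42.078] wh 7.975804785367017 8.338341366520062 st [50.497 15.643] to tip [  9.503 -15.643]
white px [286.333  78.21 ] wh 17.94861240896458 19.070400684524866 st [38.216 33.93 ] to tip [ 21.784 -33.93 ]
white px [321.941 311.909] wh 29.717755292681126 14.623022445604999 st [-65.59  20.91] to tip [125.59 -20.91]
```

Emit:
drive_tool:
  motion:
    - {"tx":-0.003,"ty":-0.0028,"tz":0,"ax":0,"ay":0,"az":0}
    - {"tx":0,"ty":0,"tz":0,"ax":0,"ay":0,"az":0}
    - {"tx":0,"ty":0,"tz":0,"ax":0,"ay":0,"az":0}

```text
time: 16.25
ee_pos: [533.4, 57.2, 38.1]
ee_rot: [0.001, 0.998, -0.057, -0.001]
ft_force: [2.2, -1.3, -0.2]
gripper_width: 25.8
```

```bash
python3 trk.py w15 | grep -E "tcp|t |violet|green"
```

```text
t 16.25 pos [533.386  57.162  38.052] yaw -0.11416755406590452 q [ 0.001  0.998 -0.057 -0.001] j [-0.021  0.533 -0.255  2.015  0.223  0.621 -2.109] F [ 2.166 -1.319 -0.229] w 25.780753961910545
tcp st [-48.652  22.485]
 DISC to tip via violet [ 29.217 -39.731]
violet px [377.438  17.414] wh 11.711495261574896 12.066389057380196 st [55.483  3.231] to tip [ 4.517 -3.231]
amber px [298.156   5.115] wh 10.528990439407517 5.615461567684009 st [59.443 31.252] to tip [  0.557 -31.252]
 DISC to tip via green [ 24.682 -36.508]
green px [367.079  94.374] wh 18.591208895978312 19.729446175323922 st [29.418  5.908] to tip [30.582 -5.908]
white px [334.847  42.104] wh 7.607299383395091 8.331804086575577 st [47.55  18.278] to tip [ 12.45  -18.278]
white px [285.571  78.211] wh 17.934469210130175 19.05537353576331 st [35.312 36.595] to tip [ 24.688 -36.595]
white px [321.985 311.901] wh 29.69670181328329 14.612662797012414 st [-68.434  23.417] to tip [128.434 -23.417]
```

The chip is at the tip by both green and disc (24.7, -36.5 as wanted). Free the fingers towards the well's middle, then lift.

Emit:
drive_tool:
  motion:
    - {"tx":0.005,"ty":0.004,"tz":0,"ax":0,"ay":0,"az":0}
    - {"tx":0.004,"ty":0.0,"tz":0,"ax":0,"ay":0,"az":0}
    - {"tx":0,"ty":0,"tz":0,"ax":0,"ay":0,"az":0}
    - {"tx":0,"ty":0,"tz":-0.01,"ax":0,"ay":0,"az":0}
    - {"tx":0,"ty":0,"tz":-0.015,"ax":0,"ay":0,"az":0}
    - {"tx":-0.003,"ty":0,"tz":-0.02,"ax":0,"ay":0,"az":0}
    - {"tx":-0.005,"ty":0,"tz":-0.02,"ax":0,"ay":0,"az":0}
    - {"tx":0,"ty":0,"tz":0,"ax":0,"ay":0,"az":0}

```text
time: 16.97
ee_pos: [533.2, 53.1, 106.2]
ee_rot: [0.0, 0.998, -0.057, -0.003]
ft_force: [1.2, -0.0, 0.5]
gripper_width: 25.6
```

Emit:
drive_tool:
  motion:
    - {"tx":-0.015,"ty":0,"tz":-0.02,"ax":0,"ay":0,"az":0}
    - {"tx":-0.015,"ty":0,"tz":-0.02,"ax":0,"ay":0,"az":0}
    - {"tx":-0.015,"ty":0,"tz":-0.02,"ax":0,"ay":0,"az":0}
    - {"tx":0,"ty":0,"tz":0,"ax":0,"ay":0,"az":0}
    - {"tx":0,"ty":0,"tz":0,"ax":0,"ay":0,"az":0}

```text
time: 17.38
ee_pos: [487.6, 58.5, 170.4]
ee_rot: [0.0, 0.998, -0.057, -0.002]
ft_force: [0.0, -0.5, 0.2]
gripper_width: 25.9
```

```bash
python3 trk.py w16 | grep -E "tcp|t |violet|green"
python3 - <<'E'
from h import *
from plant import optics
s=optics.snapshot('side');c=cv2.resize(s['pixels'][193:243,320:400,::-1],(480,300),interpolation=2)
w=pickle.load(open('w16.pkl','rb'));w=cv2.resize(w['pixels'][:,:,::-1],(480,300))
cv2.imwrite('pics/m16.png',np.vstack([c,w]))
E
```

```text
t 17.3833 pos [487.601  58.463 170.436] yaw -0.11446796596792991 q [ 0.     0.998 -0.057 -0.002] j [ 0.033  0.273 -0.325  2.027  0.112  0.863 -2.038] F [ 0.037 -0.537  0.189] w 25.875939112302728
tcp st [-94.295  18.661]
 DISC to tip via green [ 24.643 -36.296]
green px [340.618  21.107] wh 18.298973164945526 20.410393145516164 st [29.457  5.696] to tip [30.543 -5.696]
white px [296.799  12.497] wh 18.160005148470713 18.858466884950357 st [34.97  36.376] to tip [ 25.03  -36.376]
white px [397.536 202.365] wh 12.490929129460815 54.127359560996865 st [-105.872  -43.481] to tip [165.872  43.481]
```

View pics/m16.png

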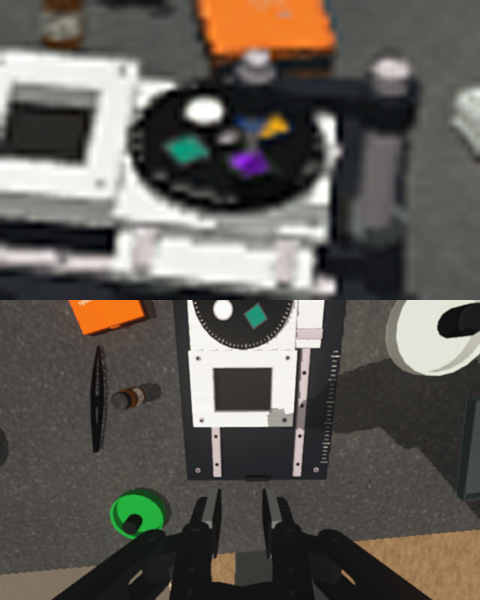

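The nose ends at (250,153) over violet (249,163), the same picture as with the disc. The stage has not moved on release and the robot is clear of everything. Hand in.

```bash
python3 -c "
from plant import ticket
print(ticket.job_done())"
```

```text
the job is handed in; nothing more can be done
None
```

I finished the job and handed it in at about 17.4 s of the 72 s allowed; the hand-in gives no verdict.

- **Cover:** I lifted it off the holder and released it in the middle of the tray. A picture right after release showed it standing flat. I did not photograph the tray again after that.
- **White reference disc:** I held it under the tip for about 2.1 s. The camera tracking put it about 0.6 mm off, and it did not move during the hold.
- **Violet chip:** I left it under the tip and lifted the fingers out of the well. The probe hid part of the chip, so I worked out its position from the green chip and the disc. They gave about 0.2 and 0.4 mm off after release.
- **Last checks:**
  - The side picture showed the probe's nose over the violet chip, as it had been over the disc.
  - The last wrist picture showed the gripper clear of everything. The vial, tweezers and orange box looked undisturbed; I did not measure them.
- **Disagreements:** One plate edge read about 2 mm off in one picture, so the fit gave it little weight. The probe's head, which I located separately, agreed with the expected tip position to about 1 mm.

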